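# Fasten the centrifuge rotor lid with its winged nut

## Task

Close the centrifuge rotor that stands on the lab bench: pick up the winged cap nut, set it over the rotor's threaded post, press it down lightly against the spring and turn it backward (counter-clockwise from above) until it drops into the thread start, then run it forward (clockwise) until its rim is snugly home on the rotor lid, and let go. Be gentle: do not force the thread or bear down hard, and leave the other things on the bench where they are.

Things in the scene. Friction and masses are not known exactly. Their poses are not given: they have to be found in the camera images.
- nut_center (a point): Winged cap nut, black plastic, about 0.11 kg, upright on the bench: twelve-sided hub 55 mm across (62 mm at its flared foot), 34 mm high, open below, and on it a straight upright wing 50 mm long (nut's x), 12 mm thick (nut's y), 26 mm high, gripped across its thickness. 60 mm tall in all. This point is on its axis, half-way up, 30 mm above the rim (its open underside); z up.
- nut: The same nut, origin on its axis at the rim (its open underside), same axes. Bore 46 mm, ceiling 30 mm above the rim. Home, its rim is level with the lid's top, so this origin meets point post_foot. Held rigidly off line it jams on its lugs; with the fingers a few mm slack round the wing and pressing on the hub's top (34 mm above the rim) it finds its own level.
- nut_lugs (a point): Point on the nut's axis 12.6 mm above the rim, level with the centres of its three thread lugs: round pins 4.5 mm thick standing inward in the bore, a third of a turn apart (one along the nut's +x).
- rotor: Centrifuge rotor in its stand, lid on: aluminium, grey lid, 176 mm across, lid top 78 mm above the bench, fixed to the bench. Origin on its axis at the bench, z up. It carries the threaded post and the sprung pin.
- post_foot (a point): Axis of the upright threaded steel post, at the lid's top face (78 mm above the bench). Its axes do not tell where the thread starts are: the post is set at an unknown angle and does not turn. Right-hand three-start thread, 40 mm across (clockwise from above goes down), 9.5 mm per third of a turn. The thread holds the nut against the spring once let go.
- post_lands (a point): Point on the post's axis level with its three flat lands, 23 mm above the lid. Each land is 90 degrees long; openings of 30 degrees part them. Lugs on the lands: rim 12.6 mm above the lid. A steep 4 mm stop tooth at each land's clockwise end blocks forward turning (lugs on its slope: rim up to 17 mm). Turned backward, under a third of a turn, the lugs reach the openings.
- post_tip (a point): Top of the post's steel, on its axis, 27 mm above the lid. In an opening the pressed nut drops to a rim height of 3 to 6 mm; the next land's wall blocks turning farther back. Turned forward from there the lugs run under the lands, which then hold it down without pressing; after 60 to 110 degrees the rim meets the seal and the torque (about 0.05 N m till then) climbs, to 0.2 when forced.
- collar (a joint): Sprung dark steel collar round the post, 67 mm across; the nut's rim stands on it. 0 = up (its top 17 mm above the lid), grows in m as it sinks into the lid, 0.017 when level. It pushes up with 6 N at first, 0.25 N more per mm. Below, level with the lid, a rubber seal ring gives 1 mm per 5 N, up to 4 mm: 0.017 to 0.0185 is snug, 0.020 is forced.
- spare: Bystander: a smaller wingless knob nut, black, 38 mm across and 40 mm high; origin at its underside.
- rack: Bystander: white tube rack, 60 x 150 mm, 92 mm high with its tubes; origin at its underside.
- bottle: Bystander: amber bottle, 52 mm across, 110 mm high; origin at its underside.
- swab_cup: Bystander: open steel cup, 68 mm across, 70 mm high; origin at its underside.
- mouse: Bystander: white computer mouse on its pad, about 90 x 60 mm, 34 mm high; origin at its underside.
- spatula: Bystander: a steel spatula lying beyond the rotor.
Not all that is in view belongs to the job. What is shaped like the nut but orange or yellow is not meant.

How it is judged:
By the outcome, as a careful person would: the job done as asked, in the order asked, and still so for the second after the job is handed in, with the robot touching nothing.
It also fails if it takes over 70 s, if anything falls off the work surface, if the arm or the gripper's body presses on something with over 40 N, if the wrist force passes 120 N, or if a joint passes its speed limit or range.

## Robot

A 6-joint arm with a two-finger parallel gripper is mounted at the origin on the work surface. World frame = base frame: x ahead of the robot, y to its left, z up, the work surface at z = 0. Lengths are in m, angles in rad, forces in N, time in s.
With the tool pointing down it reaches from about 0.35 to 0.775 m from the base axis. Payload 5.5 kg.
Tool frame: the origin (TCP) lies at the very end of the fingers, on their centre line; the grasp point (between the pads) lies 19 mm behind it; z points along the fingers, y is the line along which they close (so a half turn about z gives the same grasp; the last joint's range is limited). The gripper opens to 85 mm and grips with 20 to 120 N. Pads are 22 mm wide; open, the fingers measure 114 mm over their backs; the gripper's body (76 mm by 85 mm) begins 54 mm behind the grasp point. The pads swing forward as they close: fully open they stand 13 mm farther back than shut.
Start: joints at [1.037, 0.313, 0.046, 1.304, 0, 1.431], TCP at [0.221, 0.531, 0.231] pointing down, gripper open.
Joint ranges: [-2.76, 2.76], [-0.86, 1.69], [-1.03, 1.26], [-2.2, 2.34], [-1.47, 1.5], [-3.14, 3.14]. Speed limits (rad/s): [2.57, 2.57, 3.14, 3.14, 3.14, 3.14].

## Interface

Orientations are given as a unit quaternion [w, x, y, z].
In Python, from workcell import get_state, read_camera, calibration, hand_in gives the robot as it stands.
- The arm moves only by the tool drive_tool, never from a script. Its argument "deltas" is a list that holds one entry, the list of rows, each a list of 7 numbers: the closure in counts, from 0 (fully open) to 255 (shut), then the shift along the tool's x, y, z in m, then the turn, a rotation vector about the tool's x, y, z in degrees. A call has 1 to 12 rows; each row is the pose to reach, as a shift and turn from the pose commanded when the call began, along the tool's axes at that moment; what a row does not reach only later rows make up. A row lasts 1/8 s, in which the tool goes at most 62.5 mm and 10.7 degrees, less where a joint would pass 70% of its speed; a pose out of reach is approached as far as the arm can. A call with a gripper value outside its range is refused whole. The fingers move at their own pace and stop on an object; "newtons" is the grip in N (left out, the last holds). Time passes only in rows, so rows that repeat a pose let the fingers close. It gives the time, the measured TCP pose, the force, the opening and the grip force at its end, in the units of the state.
- get_state(): the state, without advancing time (a new reading comes with each control period).
- read_camera(name): name is "side" or "top" or "wrist"; returns (picture, depth): 480x640x3 uint8, red, green, blue; 480x640 float32, m along the optical axis (not along the pixel's ray), 0 where there is no reading.
- calibration(name): a dict with "mtx" (3x3 intrinsics, pixels), "world_from_camera" (4x4, takes a point from camera to world coordinates). Camera axes: x right, y up, looking along -z (the intrinsics and any distortion apply to the point x, -y, -z); pixel columns grow to the right and rows downward; lengths in m; the calibration is good to about 2 mm. A picture is of the moment at which its call begins: read the wrist's pose just before it. calibration takes no time and is no camera call; for the wrist camera it gives the pose at the moment of the call.
- hand_in(): hands the job in; it is judged then, once.
The state is a dict: "clock": time; "joint_pos": joint angles; "qvel": joint speeds; "tau": joint torques, N m; "tcp_pos": TCP position; "orientation": TCP orientation; "wrist_force": force on the tool from outside, world axes, zero at the start; "ft_torque": the same for the moment, N m; "finger_gap": finger opening in m; "grip_force": force on a finger pad.
Only numpy, scipy, OpenCV 4.12 (cv2) and the standard library are available. Lean on these libraries where they do the work, as an engineer would, in place of code of your own. Each camera call takes 0.05 s, during which the arm holds its last target. There are 200 camera calls.

## Working session

There is one attempt and no reset: what is moved stays moved. The work goes in short steps, Python scripts to look and compute and a tool call to move; the robot and the scene stay as the last step left them, time stands still between calls to the robot, and variables do not carry over. Pictures are saved under pics/ and viewed, at most 10 in all, crops included, and the job is handed in when it is done.

Besides the shell and the picture viewer there is one more tool, called after "Emit:" by a JSON object that holds its "fn" and its "kwargs". drive_tool: Moves the arm, as the interface text tells. Its arguments: {"type":"object","properties":{"deltas":{"type":"array","items":{"type":"array","items":{"type":"array","items":{"type":"number"}}}},"newtons":{"type":"number"}},"required":["deltas"]}

```bash
mkdir -p pics; ls; cat > h.py <<'E'
import numpy as np, cv2
from workcell import get_state, read_camera, calibration, hand_in
def snap(n,f):
    K=calibration(n); p,d=read_camera(n); cv2.imwrite(f'pics/{f}.png',p[:,:,::-1]); np.savez(f'{f}.npz',p=p,d=d,M=K['mtx'],T=K['world_from_camera']); return K
def world(f,u,v,depth=None,z=None):
    s=np.load(f'{f}.npz'); M,T,d=s['M'],s['T'],s['d']
    r=np.array([(u-M[0,2])/M[0,0],-(v-M[1,2])/M[1,1],-1])
    if z is not None:
        w=T[:3,:3]@r; k=(z-T[2,3])/w[2]; return T[:3,3]+k*w
    q=d[int(v)-1:int(v)+2,int(u)-1:int(u)+2]; q=q[q>0]
    k=depth or np.median(q); return T[:3,:3]@(r*k)+T[:3,3]
E
python3 - <<'E'
from h import *
K=calibration('top'); print(K)
snap('top','top0'); snap('side','side0')
print(get_state())
E
```

```text
pics
{'mtx': array([[552.64752669,   0.        , 317.82010175],
       [  0.        , 552.64752669, 245.28517503],
       [  0.        ,   0.        ,   1.        ]]), 'world_from_camera': array([[-0.08687712,  0.97135213, -0.22119539,  0.33907167],
       [-0.99621805, -0.08502055,  0.01791931,  0.0121393 ],
       [-0.0014002 ,  0.22191562,  0.97506487,  1.11632334],
       [ 0.        ,  0.        ,  0.        ,  1.        ]])}
{'clock': 0.1, 'joint_pos': array([1.03738563e+00, 3.13928632e-01, 4.50765621e-02, 1.30358580e+00,
       2.78035800e-07, 1.43120702e+00]), 'qvel': array([-0.00078847, -0.00165429,  0.00153108, -0.00100295,  0.00038599,
       -0.00107704]), 'tau': array([ 3.36174344e-03, -4.81725633e+01,  2.99243742e+01,  1.26833160e-02,
       -8.94520826e-05,  9.69308644e-06]), 'tcp_pos': array([0.22040766, 0.530585  , 0.23048958]), 'orientation': array([-2.71138657e-04,  1.95640601e-01,  9.80675319e-01, -7.74695401e-04]), 'wrist_force': array([ 0.30656419,  0.08797294, -0.33463039]), 'ft_torque': array([-0.03048549,  0.01444411, -0.08866351]), 'grip_force': 0.0, 'finger_gap': 0.08548419168647307}
```

View pics/top0.png

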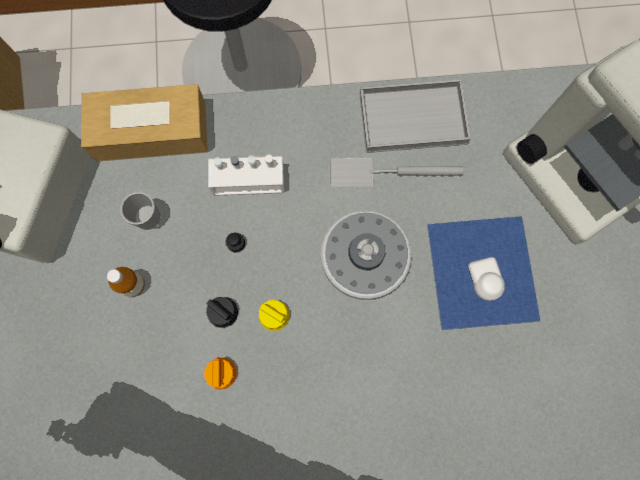

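View pics/side0.png

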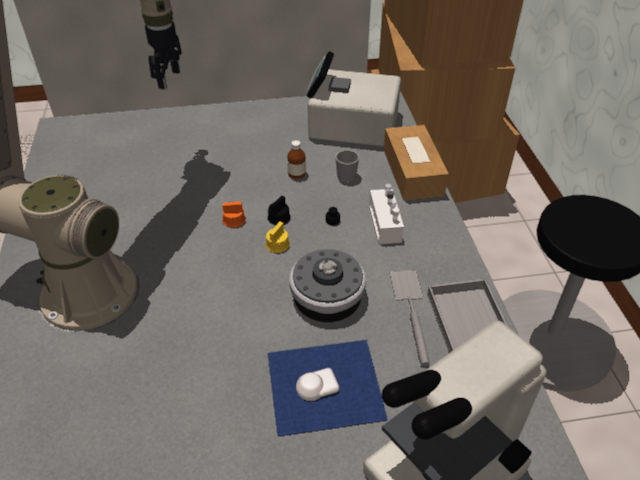

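The top view shows four candidates: black winged (222,312), yellow winged (273,314), orange winged (219,373) and a small black wingless knob (235,242). The black winged one at (222,312) fits the description. The rotor post is at about (367,251). I'll confirm both in an enlarged crop.

```bash
python3 - <<'E'
from h import *
p=cv2.imread('pics/top0.png')
a=cv2.resize(p[282:342,192:252],(400,400),interpolation=cv2.INTER_CUBIC)
b=cv2.resize(p[221:281,337:397],(400,400),interpolation=cv2.INTER_CUBIC)
cv2.imwrite('pics/crop0.png',np.hstack([a,b]))
for n,u,v,z in [('nut wing',222,310,.06),('rotor lid',366,253,.078),('post',367,250,.105),('yellow',273,314,.03),('orange',219,373,.03)]:
    print(n,world('top0',u,v).round(4),world('top0',u,v,z=z).round(4))
E
```

```text
nut wing [0.4686 0.1864 0.0581] [0.4684 0.186  0.06  ]
rotor lid [ 0.5463 -0.0951  0.1032] [ 0.5514 -0.0978  0.078 ]
post [ 0.5517 -0.0976  0.1036] [ 0.5514 -0.0974  0.105 ]
yellow [0.4524 0.0896 0.0595] [0.4555 0.0917 0.03  ]
orange [0.3518 0.1985 0.0532] [0.352  0.2026 0.03  ]
```

View pics/crop0.png

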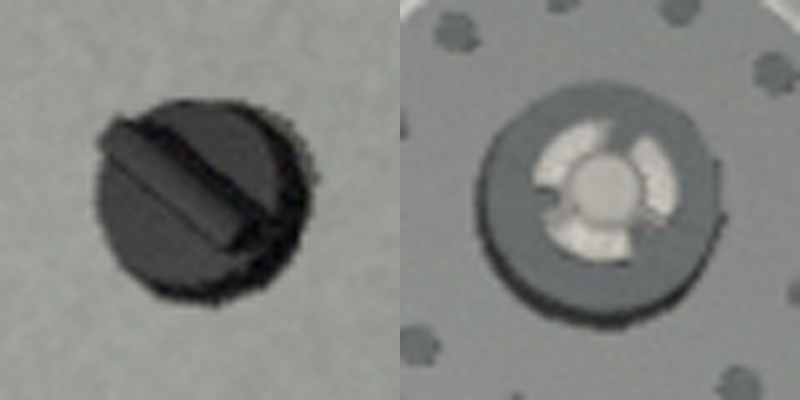

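The crop confirms a black hub with a straight wing, running from full-image pixel (209,301.5) to (228,317). The post has three bright lands, with openings at image angles of about 72°, 195° and 312°.

```bash
cat >> h.py <<'E'
from scipy.spatial.transform import Rotation as R
def cur():
    s=get_state(); q=s['orientation']; return s,s['tcp_pos'],R.from_quat([q[1],q[2],q[3],q[0]])
def yaw(rot): # world angle of tool y, deg
    y=rot.as_matrix()[:,1]; return np.degrees(np.arctan2(y[1],y[0]))
def down(yw): # tool down with y at world angle yw
    a=np.radians(yw); y=np.array([np.cos(a),np.sin(a),0]); z=np.array([0,0,-1.]); return R.from_matrix(np.stack([np.cross(y,z),y,z],1))
def delta(pos,rot):
    s,p,r=cur(); return (r.inv().apply(np.array(pos)-p)).round(4),np.degrees((r.inv()*rot).as_rotvec()).round(1)
E
python3 - <<'E'
from h import *
f=lambda u,v,z:world('top0',u,v,z=z)
a,b=f(209.2,301.5,.06),f(228,317.2,.06); d=b-a
print('wing',a,b,np.linalg.norm(d),np.degrees(np.arctan2(d[1],d[0])),(a+b)/2)
# openings
c=(337+203/6.667,221+188/6.667)
P=f(*c,.105)
for x,y in [(220,138),(145,203),(243,233)]:
    q=f(337+x/6.667,221+y/6.667,.101)-P; print('open',np.degrees(np.arctan2(q[1],q[0])))
print(P)
s,p,r=cur(); print('yaw',yaw(r),s['joint_pos'])
w=np.degrees(np.arctan2(d[1],d[0]))
for k in (90,-90):
    print(w+k,delta([.466,.186,.20],down(w+k)))
E
```

```text
wing [0.48678194 0.20969691 0.06      ] [0.45369566 0.17532291 0.06      ] 0.047710316942371746 -133.90643883698445 [0.4702388  0.19250991 0.06      ]
open -24.548027395195508
open 97.11056690967473
open -141.76766163810612
[ 0.55289428 -0.09841768  0.105     ]
yaw 67.43570664059341 [1.03738563e+00 3.13928632e-01 4.50765621e-02 1.30358580e+00
 2.78035800e-07 1.43120702e+00]
-43.90643883698445 (array([-0.359 , -0.2239,  0.0308]), array([-1.000e-01,  1.000e-01,  1.113e+02]))
-223.90643883698445 (array([-0.359 , -0.2239,  0.0308]), array([ -0.1,  -0.1, -68.7]))
```

Emit:
{"fn": "drive_tool", "kwargs": {"deltas": [[[0,-0.045,-0.028,0.004,0,0,-8.6],[0,-0.09,-0.056,0.008,0,0,-17.2],[0,-0.135,-0.084,0.012,0,0,-25.8],[0,-0.18,-0.112,0.016,0,0,-34.4],[0,-0.225,-0.14,0.02,0,0,-43],[0,-0.27,-0.168,0.024,0,0,-51.6],[0,-0.315,-0.196,0.028,0,0,-60.2],[0,-0.36,-0.222,0.031,0,0,-68.7],[0,-0.36,-0.222,0.031,0,0,-68.7]]]}}

```text
clock: 1.23
tcp_pos: [0.4695, 0.1851, 0.1995]
orientation: [-0.0, -0.39, 0.921, -0.0]
wrist_force: [-0.8, 0.2, 0.4]
finger_gap: 0.0855
grip_force: 0.0
```

```bash
python3 - <<'E'
from h import *
s,p,r=cur(); print(p,yaw(r),s['joint_pos'],s['clock'])
snap('wrist','w1')
E
```

```text
[0.46953265 0.18514704 0.1995289 ] 135.855813231601 [ 2.16687019e-01  1.90543306e-01 -1.94021325e-01  1.18689234e+00
 -4.32783664e-04 -5.83647761e-01] 1.225
```

View pics/w1.png

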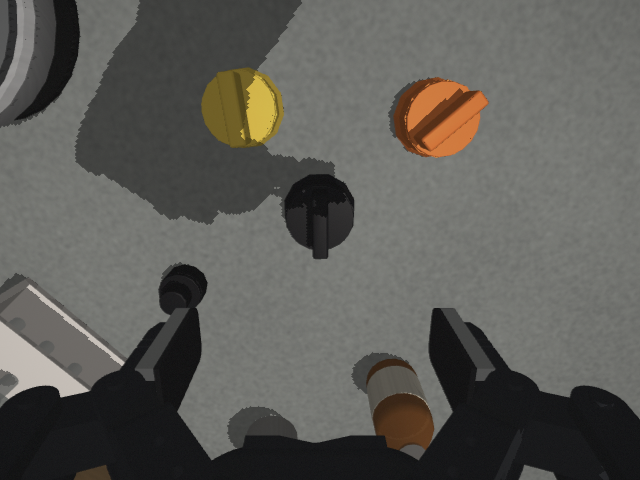

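The wrist picture shows the black winged nut at (320,212), its wing pointing toward the camera and nearly vertical in the image. I'll segment the wing by depth.

```bash
cat >> h.py <<'E'
def cloud(f,box):
    s=np.load(f'{f}.npz'); M,T,d=s['M'],s['T'],s['d']; u0,v0,u1,v1=box
    v,u=np.mgrid[v0:v1,u0:u1]; k=d[v0:v1,u0:u1]; r=np.stack([(u-M[0,2])/M[0,0]*k,-(v-M[1,2])/M[1,1]*k,-k],-1)
    return (r@T[:3,:3].T+T[:3,3])[k>0]
E
python3 - <<'E'
from h import *
c=cloud('w1',(270,160,370,275))
w=c[c[:,2]>.055]; print('wing n',len(w),w[:,2].max())
(cx,cy),sz,a=cv2.minAreaRect((w[:,:2]*1000).astype(np.float32)); print(cx,cy,sz,a)
h=c[(c[:,2]>.03)&(c[:,2]<.037)]; (x,y),rad=cv2.minEnclosingCircle((h[:,:2]*1000).astype(np.float32)); print('hub',x,y,rad)
c=cloud('top0',(205,295,240,330)); w=c[c[:,2]>.05]; print('top wing',cv2.minAreaRect((w[:,:2]*1000).astype(np.float32)))
c=cloud('top0',(355,238,380,263)); w=c[c[:,2]>.1]; print(w.mean(0))
E
```

```text
wing n 1014 0.06144925779326027
472.83184814453125 193.75741577148438 (49.62276840209961, 11.416340827941895) 46.32933044433594
hub 472.73016357421875 193.81295776367188 27.69658660888672
top wing ((471.0155334472656, 195.48110961914062), (49.37529754638672, 11.906770706176758), 46.5908317565918)
[ 0.55361777 -0.09783697  0.10282502]
```

Emit:
{"fn": "drive_tool", "kwargs": {"deltas": [[[0,-0.0085,0.0037,0.05,0,0,-0.4],[0,-0.0085,0.0037,0.1,0,0,-0.4],[0,-0.0085,0.0037,0.14,0,0,-0.4],[0,-0.0085,0.0037,0.161,0,0,-0.4],[120,-0.0085,0.0037,0.161,0,0,-0.4],[180,-0.0085,0.0037,0.161,0,0,-0.4],[240,-0.0085,0.0037,0.161,0,0,-0.4],[240,-0.0085,0.0037,0.161,0,0,-0.4],[240,-0.0085,0.0037,0.161,0,0,-0.4]]], "newtons": 30}}

```text
clock: 2.4
tcp_pos: [0.472, 0.1968, 0.0403]
orientation: [0.001, -0.395, 0.919, -0.0]
wrist_force: [0.7, -0.6, 4.9]
finger_gap: 0.0111
grip_force: 34.6
```

Emit:
{"fn": "drive_tool", "kwargs": {"deltas": [[[240,0,0,-0.02,0,0,0],[240,0,0,-0.06,0,0,0],[240,0,0,-0.11,0,0,0],[240,0,0,-0.15,0,0,0],[240,0,0,-0.15,0,0,0]]]}}

```text
clock: 3.02
tcp_pos: [0.4733, 0.197, 0.1928]
orientation: [0.003, -0.395, 0.919, -0.001]
wrist_force: [0.7, -0.4, -1.5]
finger_gap: 0.0113
grip_force: 33.9
```

```bash
python3 - <<'E'
from h import *
s,p,r=cur(); print(p,yaw(r),r.as_matrix()[:,2],s['wrist_force'],s['finger_gap'],s['joint_pos'])
snap('wrist','w2')
E
```

```text
[0.47327719 0.19702137 0.19277004] 136.52472975244845 [ 0.00653476  0.00166743 -0.99997726] [ 0.74549104 -0.42385079 -1.49001103] 0.01129284062128459 [ 2.37730509e-01  2.02726802e-01 -1.95683631e-01  1.16564220e+00
  8.16083666e-05 -5.74289190e-01]
```

View pics/w2.png

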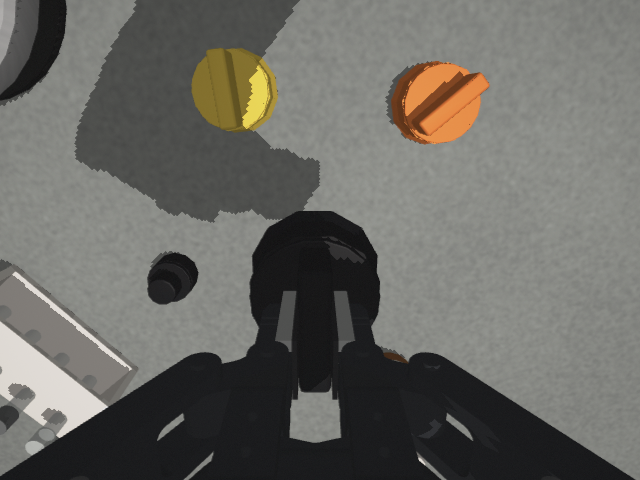

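The nut is held, with its hub at (315,270) and the pads on the wing. Next I'll measure its offset from the TCP and its tilt.

```bash
python3 - <<'E'
from h import *
s,p,r=cur()
c=cloud('w2',(245,205,385,400))
for lo,hi in [(.17,.18),(.18,.186),(.186,.192),(.205,.225)]:
    h=c[(c[:,2]>lo)&(c[:,2]<hi)]; l=r.inv().apply(h-p)*1000
    print(lo,len(h),l[:,:2].min(0).round(1),l[:,:2].max(0).round(1))
h=c[(c[:,2]>.180)&(c[:,2]<.196)]; l=r.inv().apply(h-p)*1000
print('hub enc',cv2.minEnclosingCircle(l[:,:2].astype(np.float32)),np.histogram(h[:,2],8))
h=c[(c[:,2]>.196)]; l=r.inv().apply(h-p)*1000; l=l[abs(l[:,1])<5]; print('wing',len(l),l.min(0),l.max(0),np.histogram(l[:,2],8))
E
```

```text
0.17 778 [  7.4 -28.3] [28.3 26.6]
0.18 3743 [-11.8 -28.2] [28.1 26.8]
0.186 1890 [-10.8 -27.5] [27.3 26.1]
0.205 6501 [-25.1 -19.9] [25.9 18.7]
hub enc ((0.5029969215393066, -0.7964093089103699), 28.400480270385742) (array([ 349,  253, 3123, 1804,   51,   53,   57,   74]), array([0.1800103 , 0.18200474, 0.18399918, 0.18599362, 0.18798805,
       0.18998249, 0.19197693, 0.19397137, 0.1959658 ]))
wing 3827 [-25.09558599  -4.99979223 -32.00528118] [25.88978183  4.997748   -5.46538939] (array([   2,    0,  197, 3233,  104,  104,   94,   93]), array([-32.00528118, -28.6877947 , -25.37030823, -22.05282176,
       -18.73533528, -15.41784881, -12.10036234,  -8.78287587,
        -5.46538939]))
```

```bash
python3 - <<'E'
from h import *
print(delta([.64,-.085,.20],down(97)))
E
```

```text
(array([ 0.0889, -0.3157, -0.0091]), array([-0. ,  0.2, 39.5]))
```

Emit:
{"fn": "drive_tool", "kwargs": {"deltas": [[[240,0.01,-0.035,-0.009,0,0,5],[240,0.022,-0.08,-0.009,0,0,10],[240,0.035,-0.125,-0.009,0,0,16],[240,0.048,-0.17,-0.009,0,0,22],[240,0.061,-0.215,-0.009,0,0,28],[240,0.074,-0.26,-0.009,0,0,34],[240,0.085,-0.3,-0.009,0,0.2,38],[240,0.089,-0.316,-0.009,0,0.2,39.5],[240,0.089,-0.316,-0.009,0,0.2,39.5]]]}}

```text
clock: 4.2
tcp_pos: [0.6387, -0.0858, 0.1963]
orientation: [-0.003, -0.061, 0.998, 0.0]
wrist_force: [-0.7, 0.4, -0.9]
finger_gap: 0.0112
grip_force: 33.8
```

```bash
python3 - <<'E'
from h import *
s,p,r=cur(); print(p,yaw(r),r.as_matrix()[:,2],s['wrist_force'],s['finger_gap'],s['joint_pos'])
snap('wrist','w3')
E
```

```text
[ 0.63866348 -0.0858272   0.1963422 ] 96.98781990448778 [-6.02316026e-03 -3.45489192e-04 -9.99981801e-01] [-0.69371737  0.40360747 -0.93972568] 0.01115221834365079 [-0.25717596  0.46615605  0.18710973  1.29748724 -0.00186612 -0.37913225]
```

View pics/w3.png

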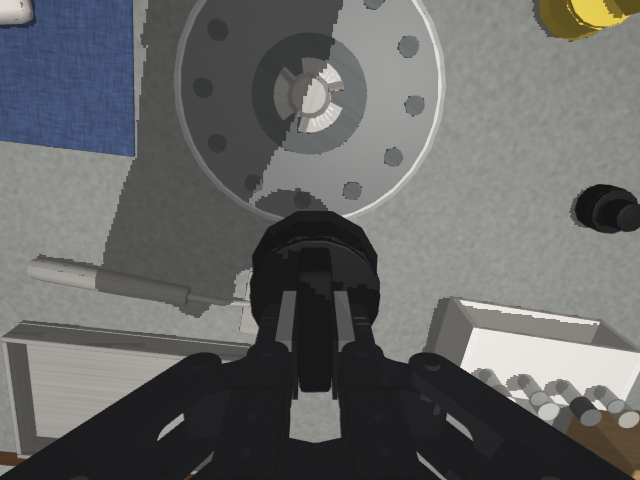

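The post centre is at about (309,94), the collar is round it, and the openings are near (337,86), (286,74) and (302,127).

```bash
python3 - <<'E'
from h import *
c=cloud('w3',(240,25,380,165)); 
print(np.histogram(c[:,2],bins=np.arange(.07,.115,.003)))
h=c[(c[:,2]>.0925)&(c[:,2]<.0985)]; print('collar',cv2.minEnclosingCircle((h[:,:2]*1000).astype(np.float32)))
t=c[(c[:,2]>.0985)]; print('post',cv2.minEnclosingCircle((t[:,:2]*1000).astype(np.float32)),t.mean(0))
P=world('w3',309,94,z=.105); print(P)
for u,v in [(337,86),(286,74),(302,127)]:
    q=world('w3',u,v,z=.099)-P; print(np.degrees(np.arctan2(q[1],q[0])))
p=cv2.imread('pics/w3.png')[44:144,259:359]; cv2.imwrite('pics/crop3.png',cv2.resize(p,(500,500),interpolation=cv2.INTER_CUBIC))
print(delta([.5535,-.098,.20],down(97)))
E
```

```text
(array([   0, 1017, 7488,   12,    0,    0,    0, 1400, 6000,  358, 1858,
       1363,   30,    0]), array([0.07 , 0.073, 0.076, 0.079, 0.082, 0.085, 0.088, 0.091, 0.094,
       0.097, 0.1  , 0.103, 0.106, 0.109, 0.112]))
collar ((555.3295288085938, -99.58938598632812), 33.639122009277344)
post ((555.2684936523438, -99.47042846679688), 20.34821319580078) [ 0.55503165 -0.09957906  0.10227504]
[ 0.55462229 -0.09934197  0.105     ]
112.53337686458751
-122.75310091427771
-6.28772845950651
(array([ 0.0858, -0.0027, -0.0026]), array([ 0. , -0.3,  0.1]))
```

View pics/crop3.png

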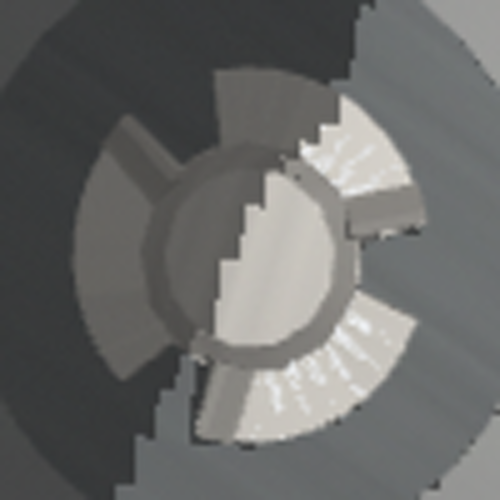

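The crop shows lands with a darker tooth strip at each clockwise end. The openings centre on world angle ≈ -26° (mod 120), which agrees with the top view. Holding the wing at about 7° (tool y at 97°) puts the lugs on the lands whichever way +x points.

Emit:
{"fn": "drive_tool", "kwargs": {"deltas": [[[240,0.04,-0.0015,0,0,-0.3,0],[240,0.075,-0.0027,0,0,-0.3,0],[240,0.084,-0.0027,0,0,-0.3,0],[240,0.084,-0.0027,0.025,0,-0.3,0],[240,0.084,-0.0027,0.045,0,-0.3,0],[240,0.084,-0.0027,0.045,0,-0.3,0]]]}}

```text
clock: 5.0
tcp_pos: [0.5551, -0.097, 0.1522]
orientation: [-0.0, -0.062, 0.998, 0.0]
wrist_force: [0.1, -0.3, -1.5]
finger_gap: 0.0111
grip_force: 33.8
```

```bash
python3 - <<'E'
from h import *
s,p,r=cur(); print(p,yaw(r),r.as_matrix()[:,2],s['wrist_force'],s['ft_torque'],s['joint_pos'])
print(delta([.5556,-.0987,.139],down(97)))
E
```

```text
[ 0.55511954 -0.09695656  0.15222961] 97.13548915705051 [-5.12862768e-04  4.46004585e-04 -9.99999769e-01] [ 0.06280799 -0.3256004  -1.45640957] [ 0.03214131 -0.02688057  0.04836587] [-3.15502440e-01  3.26433466e-01 -1.32068824e-01  1.11291998e+00
  2.64851750e-04 -4.40040417e-01]
(array([-0.0003, -0.0018,  0.0132]), array([ 0. , -0. ,  0.1]))
```

Emit:
{"fn": "drive_tool", "kwargs": {"deltas": [[[240,-0.0003,-0.0018,0.003,0,0,0],[240,-0.0003,-0.0018,0.008,0,0,0],[240,-0.0003,-0.0018,0.013,0,0,0],[240,-0.0003,-0.0018,0.013,0,0,0]]]}}

```text
clock: 5.5
tcp_pos: [0.5564, -0.1001, 0.1402]
orientation: [0.001, -0.061, 0.998, -0.0]
wrist_force: [0.1, 0.3, -0.8]
finger_gap: 0.011
grip_force: 33.8
```

```bash
python3 - <<'E'
from h import *
s,p,r=cur(); print(p,yaw(r),s['wrist_force'],s['ft_torque'])
E
```

```text
[ 0.55637296 -0.10013509  0.14017403] 97.03218165051942 [ 0.10522318  0.31636904 -0.77570205] [ 0.04672972 -0.00969654 -0.06827171]
```

Emit:
{"fn": "drive_tool", "kwargs": {"deltas": [[[240,0,0,0.002,0,0,0],[240,0,0,0.0045,0,0,0],[240,0,0,0.0045,0,0,0],[205,0,0,0.0045,0,0,0],[205,0,0,0.0045,0,0,0],[205,0,0,0.0045,0,0,0]]]}}

```text
clock: 6.25
tcp_pos: [0.5568, -0.1002, 0.1363]
orientation: [0.001, -0.061, 0.998, -0.001]
wrist_force: [0.1, -0.5, 0.1]
finger_gap: 0.0167
grip_force: 0.0
```

```bash
python3 - <<'E'
from h import *
s,p,r=cur(); print(p,yaw(r),s['wrist_force'],s['ft_torque'])
E
```

```text
[ 0.55682937 -0.10023555  0.1362755 ] 97.04016494205715 [ 0.11678303 -0.5365175   0.05677274] [-0.00029662 -0.0020297  -0.05896362]
```

Emit:
{"fn": "drive_tool", "kwargs": {"deltas": [[[205,0.001,0.0016,0.004,0,0,0],[205,0.001,0.0016,0.007,0,0,0],[205,0.001,0.0016,0.009,0,0,0],[205,0.001,0.0016,0.01,0,0,0],[205,0.001,0.0016,0.01,0,0,0]]]}}

```text
clock: 6.88
tcp_pos: [0.5554, -0.0986, 0.1263]
orientation: [0.001, -0.061, 0.998, -0.0]
wrist_force: [-2.3, 1.1, 4.7]
finger_gap: 0.0168
grip_force: 2.5
```

```bash
python3 - <<'E'
from h import *
s,p,r=cur(); print(p,yaw(r),s['wrist_force'],s['ft_torque'],s['finger_gap'])
E
```

```text
[ 0.55537225 -0.09857488  0.12630364] 97.04414529842524 [-2.29520874  1.14900403  4.67710865] [ 0.2803474   0.43855787 -0.01196134] 0.0167780105615444
```

Emit:
{"fn": "drive_tool", "kwargs": {"deltas": [[[205,0,0,0.0015,0,0,0],[205,0,0,0.003,0,0,0],[205,0,0,0.003,0,0,0]]]}}

```text
clock: 7.25
tcp_pos: [0.5555, -0.0985, 0.1247]
orientation: [0.002, -0.062, 0.998, -0.001]
wrist_force: [-4.4, 3.1, 13.3]
finger_gap: 0.0168
grip_force: 6.6
```

```bash
python3 - <<'E'
from h import *
s,p,r=cur(); print(p,yaw(r),s['wrist_force'],s['ft_torque'],s['finger_gap'])
snap('side','s2')
c=cloud('s2',(285,215,375,285)); 
print(world('s2',327,255))
p=cv2.imread('pics/s2.png')[190:330,257:397]; cv2.imwrite('pics/s2c.png',cv2.resize(p,(560,560),interpolation=cv2.INTER_CUBIC))
E
```

```text
[ 0.55553765 -0.09849129  0.12472308] 97.05816909197375 [-4.39300982  3.11018603 13.28709185] [0.4869886  1.0490625  0.07627594] 0.016765532725034046
[ 0.54732502 -0.13987714  0.18224371]
```

View pics/s2c.png

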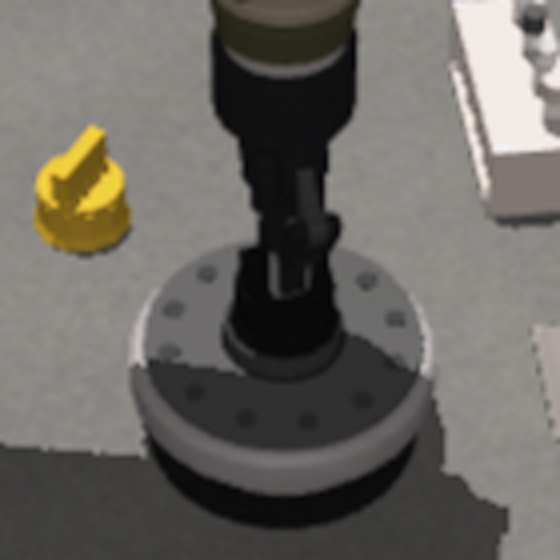

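Force is 13 N and the hub top is at 0.1247, which matches the lugs resting on the lands (rim 12.6 mm above the lid). The side crop shows the nut upright on the post. Now I'll turn backward.

Emit:
{"fn": "drive_tool", "kwargs": {"deltas": [[[205,0,0,0,0,0,-7],[205,0,0,0,0,0,-14],[205,0,0,0,0,0,-21],[205,0,0,0,0,0,-28],[205,0,0,0,0,0,-34],[205,0,0,0,0,0,-40],[205,0,0,0,0,0,-40]]]}}

```text
clock: 8.18
tcp_pos: [0.5574, -0.0988, 0.1247]
orientation: [0.003, -0.4, 0.917, -0.002]
wrist_force: [-0.1, 1.6, 9.0]
finger_gap: 0.0166
grip_force: 5.0
```

```bash
cat > st.py <<'E'
from h import *
s,p,r=cur(); print(p.round(4),round(yaw(r),1),'F',s['wrist_force'].round(1),'T',s['ft_torque'].round(2),round(s['finger_gap'],4),'tilt',r.as_matrix()[:2,2].round(4),'j6',s['joint_pos'][5].round(2),delta([.5556,-.0987,p[2]],down(yaw(r)))[0])
E
python3 st.py
```

```text
[ 0.5574 -0.0988  0.1247] 137.1 F [-0.1  1.6  9. ] T [ 0.52 -0.07 -0.01] 0.0166 tilt [ 0.0066 -0.0011] j6 -1.14 [ 0.0012  0.0014 -0.    ]
```

Emit:
{"fn": "drive_tool", "kwargs": {"deltas": [[[205,0.001,0.001,0.0008,0,0,-6],[205,0.001,0.001,0.0008,0,0,-12],[205,0.001,0.001,0.0008,0,0,-18],[205,0.001,0.001,0.0008,0,0,-24],[205,0.001,0.001,0.0008,0,0,-30],[205,0.001,0.001,0.0008,0,0,-30]]]}}

```text
clock: 8.93
tcp_pos: [0.5561, -0.0988, 0.1246]
orientation: [0.002, -0.623, 0.782, -0.003]
wrist_force: [-0.2, 3.0, 12.3]
finger_gap: 0.017
grip_force: 6.7
```

```bash
python3 st.py
```

```text
[ 0.5561 -0.0988  0.1246] 167.1 F [-0.2  3.  12.3] T [ 0.58  0.19 -0.02] 0.017 tilt [ 0.0073 -0.0012] j6 -1.66 [ 0.      0.0005 -0.    ]
```

Emit:
{"fn": "drive_tool", "kwargs": {"deltas": [[[205,0,0.0005,0,0,0,-6],[205,0,0.0005,0,0,0,-12],[205,0,0.0005,0,0,0,-18],[205,0,0.0005,0,0,0,-24],[205,0,0.0005,0,0,0,-30],[205,0,0.0005,0,0,0,-30]]]}}

```text
clock: 9.68
tcp_pos: [0.5546, -0.0987, 0.1231]
orientation: [-0.001, 0.804, -0.594, 0.002]
wrist_force: [0.5, 0.8, 5.4]
finger_gap: 0.0167
grip_force: 3.3
```

```bash
python3 st.py
```

```text
[ 0.5546 -0.0987  0.1231] -162.9 F [0.5 0.8 5.4] T [0.34 0.08 0.05] 0.0167 tilt [ 0.0045 -0.001 ] j6 -2.19 [ 0.0003 -0.001   0.    ]
```

It has dropped into an opening (z and force both fell). I'll press down gently in place.

Emit:
{"fn": "drive_tool", "kwargs": {"deltas": [[[205,0.0003,-0.001,0.002,0,0,-2],[205,0.0003,-0.001,0.004,0,0,-4],[205,0.0003,-0.001,0.0055,0,0,-4],[205,0.0003,-0.001,0.0055,0,0,-4]]]}}

```text
clock: 10.18
tcp_pos: [0.5555, -0.0991, 0.1176]
orientation: [-0.0, 0.824, -0.566, 0.002]
wrist_force: [-0.9, 1.1, 5.9]
finger_gap: 0.0167
grip_force: 5.3
```

```bash
python3 st.py
```

```text
[ 0.5555 -0.0991  0.1176] -159.0 F [-0.9  1.1  5.9] T [ 0.1   0.23 -0.09] 0.0167 tilt [ 0.0043 -0.0017] j6 -2.26 [-0.0004 -0.0002 -0.    ]
```

Emit:
{"fn": "drive_tool", "kwargs": {"deltas": [[[205,-0.0004,0,0.001,0,0,0],[205,-0.0004,0,0.002,0,0,0],[205,-0.0004,0,0.002,0,0,0]]]}}

```text
clock: 10.55
tcp_pos: [0.5556, -0.0991, 0.1169]
orientation: [-0.0, 0.824, -0.566, 0.003]
wrist_force: [-3.7, 0.2, 13.3]
finger_gap: 0.0169
grip_force: 8.4
```

```bash
python3 st.py
```

```text
[ 0.5556 -0.0991  0.1169] -159.0 F [-3.7  0.2 13.3] T [ 0.04  0.79 -0.05] 0.0169 tilt [ 0.0052 -0.0027] j6 -2.26 [-0.0003 -0.0002 -0.    ]
```

Bottomed in the opening at a rim height of about 5 mm. Now forward (clockwise).

Emit:
{"fn": "drive_tool", "kwargs": {"deltas": [[[205,0,0,0,0,0,7],[205,0,0,0,0,0,14],[205,0,0,0,0,0,21],[205,0,0,0,0,0,28],[205,0,0,0.0005,0,0,35],[205,0,0,0.001,0,0,42],[205,0,0,0.001,0,0,42]]]}}

```text
clock: 11.42
tcp_pos: [0.5564, -0.0993, 0.1158]
orientation: [0.002, -0.566, 0.824, -0.003]
wrist_force: [-1.0, -0.6, 11.1]
finger_gap: 0.0171
grip_force: 6.6
```

```bash
python3 st.py
```

```text
[ 0.5564 -0.0993  0.1158] 159.0 F [-1.  -0.6 11.1] T [-0.1   0.17  0.02] 0.0171 tilt [ 0.0066 -0.003 ] j6 -1.52 [-0.0003  0.001  -0.    ]
```

Emit:
{"fn": "drive_tool", "kwargs": {"deltas": [[[205,0,0.0007,0.0003,0,0,6],[205,0,0.0007,0.0006,0,0,12],[205,0,0.0007,0.001,0,0,18],[205,0,0.0007,0.0014,0,0,24],[205,0,0.0007,0.0014,0,0,24]]]}}

```text
clock: 12.05
tcp_pos: [0.5554, -0.099, 0.114]
orientation: [0.002, -0.382, 0.924, -0.003]
wrist_force: [-0.2, -1.1, 8.7]
finger_gap: 0.0165
grip_force: 6.5
```

```bash
python3 st.py
```

```text
[ 0.5554 -0.099   0.114 ] 135.0 F [-0.2 -1.1  8.7] T [-0.12  0.23  0.02] 0.0165 tilt [ 0.0059 -0.003 ] j6 -1.1 [-0.0004  0.0001 -0.    ]
```

Emit:
{"fn": "drive_tool", "kwargs": {"deltas": [[[205,-0.0003,0,0.0003,0,0,5],[205,-0.0003,0,0.0006,0,0,10],[205,-0.0003,0,0.0009,0,0,15],[205,-0.0003,0,0.0009,0,0,15]]]}}

```text
clock: 12.55
tcp_pos: [0.5556, -0.0988, 0.113]
orientation: [0.002, -0.259, 0.966, -0.002]
wrist_force: [0.1, -0.7, 8.5]
finger_gap: 0.0169
grip_force: 6.7
```

```bash
python3 st.py
```

```text
[ 0.5556 -0.0988  0.113 ] 120.0 F [ 0.1 -0.7  8.5] T [-0.15  0.2  -0.  ] 0.0169 tilt [ 0.0057 -0.0028] j6 -0.84 [-0.0001  0.0001 -0.    ]
```

Emit:
{"fn": "drive_tool", "kwargs": {"deltas": [[[205,0,0,0.0003,0,0,5],[205,0,0,0.0006,0,0,10],[205,0,0,0.0009,0,0,15],[205,0,0,0.0009,0,0,15]]]}}

```text
clock: 13.05
tcp_pos: [0.5556, -0.0988, 0.1121]
orientation: [0.003, -0.13, 0.991, -0.002]
wrist_force: [-0.1, -1.0, 8.6]
finger_gap: 0.0167
grip_force: 6.8
```

```bash
python3 st.py
```

```text
[ 0.5556 -0.0988  0.1121] 105.0 F [-0.1 -1.   8.6] T [-0.14  0.2   0.02] 0.0167 tilt [ 0.0057 -0.0029] j6 -0.58 [-0.      0.0001 -0.    ]
```

Emit:
{"fn": "drive_tool", "kwargs": {"deltas": [[[205,0,0,0.0002,0,0,3],[205,0,0,0.0004,0,0,6],[205,0,0,0.0004,0,0,6]]]}}

```text
clock: 13.42
tcp_pos: [0.5556, -0.0988, 0.1118]
orientation: [0.003, -0.079, 0.997, -0.002]
wrist_force: [-0.8, -0.7, 9.6]
finger_gap: 0.0168
grip_force: 7.7
```

```bash
python3 st.py
```

```text
[ 0.5556 -0.0988  0.1118] 99.0 F [-0.8 -0.7  9.6] T [-0.2   0.27  0.09] 0.0168 tilt [ 0.0058 -0.003 ] j6 -0.47 [ 0.      0.0001 -0.    ]
```

Emit:
{"fn": "drive_tool", "kwargs": {"deltas": [[[205,0,0,0.0001,0,0,3],[205,0,0,0.0002,0,0,6],[205,0,0,0.0002,0,0,6]]]}}

```text
clock: 13.8
tcp_pos: [0.5557, -0.0989, 0.1117]
orientation: [0.003, -0.026, 1.0, -0.002]
wrist_force: [-0.9, -2.1, 10.7]
finger_gap: 0.0169
grip_force: 8.0
```

```bash
python3 st.py; python3 st.py
```

```text
[ 0.5557 -0.0989  0.1117] 93.0 F [-0.9 -2.1 10.7] T [-0.15  0.2   0.12] 0.0169 tilt [ 0.006  -0.0031] j6 -0.37 [ 0.0001  0.0002 -0.    ]
[ 0.5557 -0.0989  0.1117] 93.0 F [-0.9 -2.1 10.7] T [-0.15  0.2   0.12] 0.0169 tilt [ 0.006  -0.0031] j6 -0.37 [ 0.0001  0.0002 -0.    ]
```

Emit:
{"fn": "drive_tool", "kwargs": {"deltas": [[[205,0,0,-0.002,0,0,0],[205,0,0,-0.004,0,0,0],[205,0,0,-0.004,0,0,3],[205,0,0,-0.004,0,0,3]]]}}

```text
clock: 14.3
tcp_pos: [0.5542, -0.0987, 0.1136]
orientation: [0.001, -0.0, 1.0, -0.001]
wrist_force: [1.5, -5.1, -0.9]
finger_gap: 0.0169
grip_force: 4.7
```

```bash
python3 st.py
```

```text
[ 0.5542 -0.0987  0.1136] 90.0 F [ 1.5 -5.1 -0.9] T [-0.96 -0.24  0.12] 0.0169 tilt [ 0.0019 -0.0024] j6 -0.32 [-0.0014 -0.      0.    ]
```

Emit:
{"fn": "drive_tool", "kwargs": {"deltas": [[[205,-0.0014,0,0,0,0,3],[205,-0.0014,0,0,0,0,5],[205,-0.0014,0,0,0,0,5]]]}}

```text
clock: 14.68
tcp_pos: [0.5541, -0.0983, 0.1132]
orientation: [-0.0, 0.043, 0.999, -0.001]
wrist_force: [-2.3, -4.8, -0.2]
finger_gap: 0.0168
grip_force: 7.9
```

```bash
python3 st.py
```

```text
[ 0.5541 -0.0983  0.1132] 85.1 F [-2.3 -4.8 -0.2] T [-1.02  0.43  0.21] 0.0168 tilt [-0.0009 -0.0016] j6 -0.23 [-0.0015 -0.0003 -0.    ]
```

Torque is up and the press force is zero, so I'll let go, back off and check the height.

Emit:
{"fn": "drive_tool", "kwargs": {"deltas": [[[185,0,0,0,0,0,-3],[150,0,0,0,0,0,-5],[100,0,0,0,0,0,-5],[100,0,0,-0.03,0,0,-5],[100,-0.02,0,-0.08,0,0,-5],[100,-0.05,0,-0.1,0,0,-5],[100,-0.08,0,-0.1,0,0,-5],[100,-0.08,0,-0.1,0,0,-5]]]}}

```text
clock: 15.68
tcp_pos: [0.6364, -0.1046, 0.2135]
orientation: [0.001, -0.0, 1.0, -0.0]
wrist_force: [-0.5, -0.1, 0.3]
finger_gap: 0.0518
grip_force: 0.0
```

```bash
python3 - <<'E'
from h import *
s,p,r=cur(); print(p,yaw(r),s['wrist_force'],s['clock'])
for i in range(2): 
    snap('wrist','w4' if i==0 else 'w5'); 
E
python3 - <<'E'
from h import *
P=np.array([.5552,-.0995])
for f in('w4','w5'):
    c=cloud(f,(0,0,640,300)); d=np.hypot(*(c[:,:2]-P).T)
    w=c[(d<.04)&(c[:,2]>.13)]; 
    print('wing',len(w),np.median(w[w[:,2]>.135][:,2]),cv2.minAreaRect((w[:,:2]*1000).astype(np.float32)))
    h=c[(d<.026)&(c[:,2]>.105)&(c[:,2]<.118)]; print('hub',len(h),np.median(h[:,2]))
    l=c[(d>.05)&(d<.08)&(c[:,2]>.065)&(c[:,2]<.09)]; print('lid',len(l),np.median(l[:,2]))
    A=np.c_[h[:,:2]-P,np.ones(len(h))]; print('tilt',np.linalg.lstsq(A,h[:,2],rcond=None)[0])
    A=np.c_[l[:,:2]-P,np.ones(len(l))]; print('lid',np.linalg.lstsq(A,l[:,2],rcond=None)[0])
E
```

```text
[ 0.63639884 -0.10464745  0.21354831] 90.05196078056792 [-0.54516291 -0.14467299  0.32117556] 15.675
wing 2282 0.1373004571709603 ((556.010986328125, -98.45952606201172), (49.995460510253906, 11.99526309967041), 8.581856727600098)
hub 4469 0.11148777403575286
lid 24693 0.07690402204329227
tilt [ 0.00168576 -0.00105638  0.11148975]
lid [ 1.00001841e-05 -2.90498720e-04  7.69266048e-02]
wing 2270 0.137313463887741 ((556.1025390625, -98.46198272705078), (49.98182678222656, 12.010144233703613), 8.55996322631836)
hub 4450 0.11147754478768898
lid 25079 0.07690274538248937
tilt [ 0.00175383 -0.00151093  0.11148198]
lid [-0.00019097 -0.00018102  0.07692759]
```

View pics/w4.png

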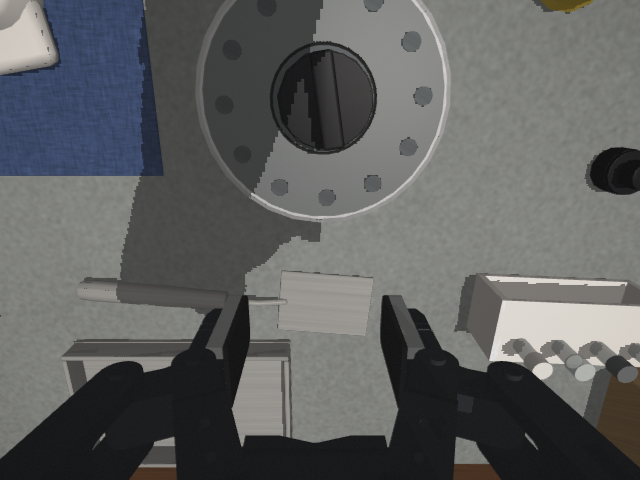

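The nut sits centred on the post at (323,97) in the picture, wing at 8.6°. Measured against the lid, its rim is about 0.5 mm high, just short of snug, so I'll go back and turn a few degrees more.

```bash
python3 st.py; python3 - <<'E'
from h import *
print(delta([.556,-.0983,.175],down(98.6)))
E
```

```text
[ 0.6343 -0.1043  0.2133] 90.0 F [-0.7  1.1  0.4] T [-0.03 -0.01  0.06] 0.0517 tilt [ 0.0003 -0.0001] j6 -0.29 [ 0.0787  0.0057 -0.    ]
(array([0.0783, 0.0061, 0.0383]), array([-0. ,  0. , -8.6]))
```

Emit:
{"fn": "drive_tool", "kwargs": {"deltas": [[[180,0.04,0.003,0,0,0,-4.5],[180,0.07,0.006,0.01,0,0,-8.6],[180,0.0783,0.006,0.025,0,0,-8.6],[180,0.0783,0.006,0.038,0,0,-8.6],[180,0.0783,0.006,0.038,0,0,-8.6],[180,0.0783,0.006,0.038,0,0,-8.6]]]}}

```text
clock: 16.52
tcp_pos: [0.5572, -0.0988, 0.1762]
orientation: [0.001, -0.075, 0.997, -0.001]
wrist_force: [-0.0, 0.2, -0.6]
finger_gap: 0.0253
grip_force: 0.0
```

```bash
python3 st.py; python3 - <<'E'
from h import *
print(delta([.556,-.0983,.1145],down(98.6)))
E
```

```text
[ 0.5572 -0.0988  0.1762] 98.6 F [-0.   0.2 -0.6] T [0.01 0.01 0.02] 0.0253 tilt [ 0.0026 -0.0009] j6 -0.47 [ 0.0016  0.0004 -0.    ]
(array([0.0013, 0.0008, 0.0617]), array([-0.1,  0.1,  0. ]))
```

Emit:
{"fn": "drive_tool", "kwargs": {"deltas": [[[180,0.0013,0.0008,0.03,0,0,0],[180,0.0013,0.0008,0.055,0,0,0],[180,0.0013,0.0008,0.0615,0,0,0],[205,0.0013,0.0008,0.0615,0,0,0],[205,0.0013,0.0008,0.0615,0,0,6],[205,0.0013,0.0008,0.0615,0,0,9],[205,0.0013,0.0008,0.0615,0,0,9]]]}}

```text
clock: 17.4
tcp_pos: [0.5565, -0.0985, 0.1159]
orientation: [0.002, 0.003, 1.0, -0.001]
wrist_force: [-0.0, 0.1, -0.4]
finger_gap: 0.0167
grip_force: 0.0
```

```bash
python3 st.py
```

```text
[ 0.5565 -0.0985  0.1159] 89.7 F [-0.   0.1 -0.4] T [-0.02  0.   -0.01] 0.0167 tilt [ 0.0045 -0.0015] j6 -0.31 [ 0.0009 -0.0002 -0.    ]
```

Emit:
{"fn": "drive_tool", "kwargs": {"deltas": [[[205,0.0005,0,0,0,0,4],[205,0.0005,0,0,0,0,7],[205,0.0005,0,0,0,0,10],[205,0.0005,0,0,0,0,10]]]}}

```text
clock: 17.9
tcp_pos: [0.5555, -0.0988, 0.1153]
orientation: [0.002, 0.09, 0.996, -0.001]
wrist_force: [-1.0, -1.3, 0.3]
finger_gap: 0.017
grip_force: 7.6
```

```bash
python3 st.py
```

```text
[ 0.5555 -0.0988  0.1153] 79.7 F [-1.  -1.3  0.3] T [-0.37  0.14  0.27] 0.017 tilt [ 0.0034 -0.0021] j6 -0.14 [-0.      0.0001  0.    ]
```

Torque is clearly up with little side load. I'll back off and measure again.

Emit:
{"fn": "drive_tool", "kwargs": {"deltas": [[[205,0,0,0,0,0,-6],[170,0,0,0,0,0,-10],[130,0,0,0,0,0,-10],[100,0,0,-0.01,0,0,-10],[100,0,0,-0.06,0,0,-10],[100,-0.04,0,-0.1,0,0,-10],[100,-0.08,0,-0.1,0,0,-10],[100,-0.08,0,-0.1,0,0,-10],[100,-0.08,0,-0.1,0,0,-10]]]}}

```text
clock: 19.02
tcp_pos: [0.6327, -0.1123, 0.2144]
orientation: [0.0, 0.003, 1.0, -0.0]
wrist_force: [0.3, -0.5, 0.1]
finger_gap: 0.0521
grip_force: 0.0
```

```bash
cat > meas.py <<'E'
from h import *
P=np.array([.5555,-.099])
for f in('w6','w7'):
    snap('wrist',f)
    c=cloud(f,(0,0,640,300)); d=np.hypot(*(c[:,:2]-P).T)
    w=c[(d<.04)&(c[:,2]>.13)]; wz=np.median(w[w[:,2]>.135][:,2])
    h=c[(d<.026)&(c[:,2]>.105)&(c[:,2]<.118)]; hz=np.median(h[:,2])
    l=c[(d>.05)&(d<.08)&(c[:,2]>.065)&(c[:,2]<.09)]; lz=np.median(l[:,2])
    co=c[(d>.0318)&(d<.033)&(c[:,2]>.06)&(c[:,2]<.09)]
    A=np.c_[h[:,:2]-P,np.ones(len(h))]
    print('rim over lid mm: hub',1e3*(hz-lz-.034),'wing',1e3*(wz-lz-.06),'collar',1e3*(np.median(co[:,2])-lz),len(co),cv2.minAreaRect((w[:,:2]*1000).astype(np.float32)),np.linalg.lstsq(A,h[:,2],rcond=None)[0])
E
python3 meas.py
```

```text
rim over lid mm: hub 0.19644377320110484 wing 0.0649648551639681 collar 0.5777554348136704 451 ((555.5559692382812, -99.06803894042969), (50.11168670654297, 12.069714546203613), 3.2469520568847656) [-0.00020495 -0.00179146  0.11113593]
rim over lid mm: hub 0.24285538420609765 wing 0.06074340980960491 collar 0.4894192595377711 435 ((555.6361694335938, -99.094482421875), (50.018245697021484, 12.086854934692383), 3.187664747238159) [ 0.00096216 -0.00022344  0.11115361]
```

```bash
python3 - <<'E'
from h import *
P=np.array([.5552,-.0995])
c=cloud('w3',(150,0,480,215)); d=np.hypot(*(c[:,:2]-P).T)
l=c[(d>.05)&(d<.08)&(c[:,2]>.065)&(c[:,2]<.09)]; lz=np.median(l[:,2])
co=c[(d>.024)&(d<.031)]; t=c[d<.006]
print('collar(17)',1e3*(np.median(co[:,2])-lz),'tip(27)',1e3*(np.median(t[:,2])-lz))
c=cloud('w1',(240,140,400,300)); d=np.hypot(*(c[:,:2]-np.array([.4728,.1938])).T)
b=np.median(c[(d>.05)][:,2]); w=c[(d<.03)&(c[:,2]>.055)]; h=c[(d<.026)&(c[:,2]>.03)&(c[:,2]<.04)]
print('nut wing(60)',1e3*(np.median(w[:,2])-b),'hub(34)',1e3*(np.median(h[:,2])-b))
E
```

```text
collar(17) 17.731631002845667 tip(27) 27.689935694956063
nut wing(60) 59.6317977026217 hub(34) 33.77659292743737
```

Using the same wrist-camera readings, the collar (17 mm) and post tip (27 mm) both measured about 0.7 mm too high against the lid. Corrected for that, the rim is about 0.5 mm below the lid top, so the collar is near 0.0175, which is snug. The arm is clear of everything, so I'll hand in.

```bash
python3 -c "
from h import *
print(hand_in())"
```

```text
the job is handed in; nothing more can be done
None
```

The winged cap nut is on the rotor post: it dropped into the thread start turning backward, was run forward until snug (rim about 0.5 mm into the seal by camera estimate), then released and handed in with the arm clear. The wrist torque read up to 0.27 N m during the last few degrees of tightening.

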